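# Sort the used bench: gated carrier, spill dish, washing-up tray

### The job

Clear the bench by kind: stand the two black-capped sample bottles in the white transport carrier, one upright in each bay - slide its clear retaining gate open by the yellow bar first, and slide it fully shut over them afterwards. Stand the orange-capped reagent bottle in the green square spill dish, and stand the empty glass beaker upright in the steel washing-up tray, next to the crucible that is already in it and without shifting that crucible. Keep all bottles upright throughout.

Things in the scene. Friction and masses are not known exactly. Their poses are not given: they have to be found in the camera images.
- bottle_tan: Loose sample bottle with black cap and tan contents, standing upright: body 25 mm in diameter, cap 20 mm in diameter, 76 mm high; the cap takes the top 12 mm (64 to 76 mm). Origin: centre of its underside, z up its axis. 28 g. Belongs in either bay of the carrier.
- bottle_clear: The other loose sample bottle, same shape and size, black cap, clear contents. Origin: centre of its underside, z up its axis. Belongs in the bay of the carrier that the other bottle leaves free.
- reagent_bottle: Loose glass reagent bottle with orange screw cap, standing upright: body 60 mm in diameter, 118 mm high; cap 40 mm in diameter, from 94 to 118 mm above its underside. Origin: centre of its underside, z up its axis. About 140 g, rigid: by the cap it needs a firm grip (40 N) or slow moves, or it swings. Belongs in the spill dish.
- beaker: Loose empty clear glass beaker, standing upright: 70 mm high, 52 mm in diameter below, rim 56 mm across its own y and 62 mm across its own x (the pouring lip points to its own -x). Origin: centre of its underside, z up its axis. 45 g. Belongs in the washing-up tray.
- carrier: White open carrier, fixed: 104 (own x) by 160 mm (own y), walls 46 mm high. Origin: centre of its underside. Two bays side by side at the own -y end, each 44 (x) by 48 mm (y) inside, floor at 6 mm, centres at own x = -24 and +24, y = -51.5 mm. The rest holds a blue cold pack, 38 mm high. Rails along both long sides, at |x| over 42 mm, 98 mm high, carry the gate; above the walls the ends are open.
- gate (a joint): Clear retaining gate of the carrier: plate 5 mm thick, 54 mm long in own y, 89 to 94 mm above the bench, sliding level along the carrier's own y. Value in m: 0 = shut, over both bays; 0.100 = fully open (moved to own +y, over the cold pack), bays free from above. Starts shut or up to 15 mm open. Stays where it is left; takes about 2 N to slide, no spring.
- gate_bar (a point): Centre of the yellow grip bar on top of the gate: bar 56 mm long in the carrier's x, 12 mm thick in the carrier's y (the sliding direction), from 94 mm to 113 mm above the bench; this point is 105 mm above the bench.
- spill_dish: Shallow square green plastic dish, fixed to the bench: 94 by 94 mm over its rim, 84 mm inside, floor 9 mm above the bench, walls 22 mm high. Origin: centre of its underside, axes along its sides.
- wash_tray: Shallow stainless steel washing-up tray, fixed to the bench: 100 mm (own x) by 150 mm (own y), 94 by 144 mm inside, walls 20 mm high and 4 mm thick, floor 3 mm above the bench. Origin: centre of its underside. The crucible stands in its own +y half; the rest is free, its middle at about own y = -26 mm.
- crucible: White porcelain crucible, loose, standing in the washing-up tray and to stay there: 45 mm in diameter at the rim, 21 mm high. Origin: centre of its underside.

How it is judged (in metres and radians):
On the way, in this order (a step that is already met when the one before it is completed fails the run):
1. the gate is slid open, off the bays (value of joint gate above 0.07 m), for 0.2 s.
2. both sample bottles stand in the carrier's bays ((x of bottle_tan in the frame of carrier between -0.036 and -0.012 m or x of bottle_tan in the frame of carrier between 0.012 and 0.036 m) and y of bottle_tan in the frame of carrier between -0.0645 and -0.0385 m and z of each of bottle_tan, bottle_clear in the frame of carrier below 0.011 m and angle between each of bottle_tan, bottle_clear's own z axis and vertical below 0.12 rad and (x of bottle_clear in the frame of carrier between -0.036 and -0.012 m or x of bottle_clear in the frame of carrier between 0.012 and 0.036 m) and y of bottle_clear in the frame of carrier between -0.0645 and -0.0385 m), for 0.2 s.
3. the gate is slid shut over them (value of joint gate below 0.006 m), for 0.2 s.
At the end, for the whole second after the job is handed in: Both sample bottles stand upright (within 0.12 rad) on the floor of the carrier's bays, one in each; the gate is shut to within 6 mm; the reagent bottle stands upright on the floor of the spill dish; the beaker stands upright on the floor of the washing-up tray; all are at rest (all of step 2 and value of joint gate below 0.006 m and x of reagent_bottle in the frame of spill_dish between -0.015 and 0.015 m and y of reagent_bottle in the frame of spill_dish between -0.015 and 0.015 m and z of reagent_bottle in the frame of spill_dish below 0.013 m and angle between reagent_bottle's own z axis and vertical below 0.08 rad and x of beaker in the frame of wash_tray between -0.026 and 0.026 m and y of beaker in the frame of wash_tray between -0.051 and 0.051 m and z of beaker in the frame of wash_tray below 0.008 m and angle between beaker's own z axis and vertical below 0.1 rad and linear speed of each of bottle_tan, bottle_clear, reagent_bottle, beaker below 0.02 m/s and angular speed of each of bottle_tan, bottle_clear, reagent_bottle, beaker below 0.2 rad/s); the robot touches nothing.
It fails at once if the crucible is shifted by more than 25 mm or tipped (distance of crucible from where it was at the start of the episode above 0.025 m or angle between crucible's own z axis and vertical above 0.4 rad).
It fails at once if a bottle is tipped by more than 0.6 rad (angle between any of bottle_tan, bottle_clear, reagent_bottle's own z axis and vertical above 0.6 rad).
It also fails if it takes over 136 s, if anything falls off the work surface, if the arm or the gripper's body presses on something with over 40 N, if the wrist force passes 120 N, or if a joint passes its speed limit or range.

### The arm

A 6-joint arm with a two-finger parallel gripper is mounted at the origin on a cart in front of the work surface, level with it; the furniture and walls round the work are solid. World frame = base frame: x ahead of the robot, y to its left, z up, the work surface at z = 0. Lengths are in m, angles in degrees, forces in N, time in s.
With the tool pointing down it reaches from about 0.4 to 0.825 m from the base axis. Payload 7 kg.
Tool frame: the origin (TCP) lies between the finger pads; the fingertips stand ctrl.nose_length ahead of it and the grasp point (between the pads) lies 2 mm behind it (ctrl.nose_length is the distance from the TCP to the fingertips, in m); z points along the fingers, y is the line along which they close (so a half turn about z gives the same grasp; the last joint's range is limited). The gripper opens to 88 mm and grips with 3 to 60 N. Pads are 19 mm wide; open, the fingers measure 130 mm over their backs; the gripper's body (78 mm by 193 mm) begins 47 mm behind the grasp point.
Start: joints at [86.35, 20.546, 0.682, 0, -70.136, -16.507], TCP at [0.233, 0.634, 0.244] pointing down, gripper open.
Joint ranges: [-176.03, 176.03], [-82.01, 121.73], [-58.28, 71.71], [-173.87, 95.51], [-174.79, -0.11], [-173.66, 173.66]. Speed limits (degrees/s): [136.94, 136.94, 172.46, 180, 180, 180].

### API

Orientations are given as [roll, pitch, yaw] about the fixed x, y, z axes, in that order (R = Rz(yaw) Ry(pitch) Rx(roll)).
In Python, from plant import ctrl gives the robot as it stands.
- The arm moves only by the tool apply_moves, never from a script. Its argument "commands" is a list of rows, each a list of 3 entries, a list of its own where there are three numbers: the shift along the world's x, y, z in cm, then the turn about the world's z in rad, then the closure, from 0 (fully open) to 1 (shut). In form: [[[x, y, z], turn, jaw], ...]. A call has 1 to 20 rows; each row is the pose to reach, as a shift and turn from the pose commanded when the call began; what a row does not reach only later rows make up. A row lasts 1/12 s, in which the tool goes at most 41.7 mm and 7.16 degrees, less where a joint would pass 70% of its speed; a pose out of reach is approached as far as the arm can. A call with a gripper value outside its range is refused whole. The fingers move at their own pace and stop on an object; the grip force is fixed at half the most. Time passes only in rows, so rows that repeat a pose let the fingers close. It gives the time, the measured TCP pose, the force, the opening and the grip force at its end, in the units of the state.
- ctrl.get_obs(): the state, without advancing time (a new reading comes with each control period).
- ctrl.snapshot(name): name is "scene" or "top" or "wrist"; returns a dict with "img" (384x512x3 uint8, red, green, blue), "fx", "fy", "cx", "cy" (pixels), "T" (4x4, takes a point from camera to world coordinates). Camera axes: x right, y up, looking along -z (the intrinsics and any distortion apply to the point x, -y, -z); pixel columns grow to the right and rows downward; lengths in m; the calibration is good to about 2 mm. A picture is of the moment at which its call begins. There is no depth.
- ctrl.close_job(): hands the job in; it is judged then, once.
Trained networks look in a picture, given as the dict that the camera call returned (one of the last four; its "shot" number tells which), for a name from the list of things; names that differ only in an ending like _2 or _b are one class to them, and where a whole thing is asked for, a point or a joint stands for the part that bears it (a point fixed in the world has none). Each returns a list of dicts, best first, with "score" (0 to 1); they miss things now and then, are a little off and sometimes report something else, mostly with a low value. They report only what shows in the picture. A call takes as long as a camera call.
- ctrl.search_frame(picture, target): "at" ([column, row] in pixels, amid what is visible of it).
- ctrl.spot_point(picture, target): "at" ([column, row] in pixels: a listed point, or the origin of a listed thing).
The state is a dict: "clock": time; "joint_pos": joint angles; "qvel": joint speeds; "tau": joint torques, N m; "tool_pos": TCP position; "orientation": TCP orientation; "force": force on the tool from outside, world axes, zero at the start; "moment": the same for the moment, N m; "opening": finger opening in m; "gripper_force": force on a finger pad.
Only numpy, scipy, OpenCV 4.12 (cv2) and the standard library are available. Lean on these libraries where they do the work, as an engineer would, in place of code of your own. Each camera call takes 0.05 s, during which the arm holds its last target. There are 200 camera calls.

## Working session

There is one attempt and no reset: what is moved stays moved. The work goes in short steps, Python scripts to look and compute and a tool call to move; the robot and the scene stay as the last step left them, time stands still between calls to the robot, and variables do not carry over. Pictures are saved under pics/ and viewed, at most 16 in all, crops included, and the job is handed in when it is done.

Besides the shell and the picture viewer there is one more tool, called after "Call:" by a JSON object that holds its "fn" and its "kwargs", one argument or row to a line. apply_moves: Moves the arm, as the interface text tells. Its arguments: {"type":"object","properties":{"commands":{"type":"array"}},"required":["commands"]}

```bash
mkdir -p pics; ls
cat > h.py <<'E'
import numpy as np, cv2
from plant import ctrl
def ray(p,uv):
    d=np.array([(uv[0]-p["cx"])/p["fx"],-(uv[1]-p["cy"])/p["fy"],-1.0])
    T=np.array(p["T"]); return T[:3,3],T[:3,:3]@d
def at_z(p,uv,z):
    o,d=ray(p,uv); return o+d*(z-o[2])/d[2]
def proj(p,X):
    T=np.array(p["T"]); c=T[:3,:3].T@(np.array(X)-T[:3,3])
    return [p["cx"]+p["fx"]*c[0]/-c[2], p["cy"]-p["fy"]*c[1]/-c[2]]
def save(p,n,s=1.5):
    cv2.imwrite("pics/"+n+".png",cv2.resize(p["img"][:,:,::-1],None,fx=s,fy=s,interpolation=cv2.INTER_CUBIC))
E
python3 - <<'E'
from h import *
print(ctrl.get_obs(), ctrl.nose_length)
N=dict(bottle_tan=0,bottle_clear=0,reagent_bottle=0,beaker=0,carrier=0,gate_bar=.105,spill_dish=0,wash_tray=0,crucible=0.003)
for c in ["top","scene"]:
    p=ctrl.snapshot(c); save(p,c+"0"); print(c,[k for k in p],np.round(p["T"],3).tolist(),p["fx"])
    for n,z in N.items():
        for r in ctrl.spot_point(p,n)[:2]: print(n,np.round(r["at"],1),round(r["score"],2),np.round(at_z(p,r["at"],z),3))
E
```

```text
pics
{'clock': 0.0, 'joint_pos': array([ 8.63519278e+01,  2.05919849e+01,  6.33090290e-01, -2.07425482e-02,
       -7.01343600e+01, -1.65081444e+01]), 'qvel': array([ 0.06685127, -0.03875555,  0.07483054,  0.06644308, -0.04978431,
        0.0762114 ]), 'tau': array([ 3.44524378e-04, -5.82717204e+01,  2.93068331e+01,  6.99758783e+00,
        6.90480927e-03, -1.58240578e-04]), 'tool_pos': array([0.2324389, 0.6332265, 0.2426093]), 'orientation': array([ 1.79905048e+02, -7.80571996e-03, -2.01632747e+01]), 'force': array([-0.70431284,  0.35462176,  0.74519249]), 'moment': array([-0.02538039, -0.00386219, -0.0353786 ]), 'gripper_force': 0.0, 'opening': 0.08732423579958444} 0.017
top ['img', 'fx', 'fy', 'cx', 'cy', 'T', 'shot'] [[-0.019, 0.991, -0.13, 0.372], [-1.0, -0.02, -0.001, -0.092], [-0.004, 0.13, 0.991, 0.972], [0.0, 0.0, 0.0, 1.0]] 374.6075045524376
bottle_tan [200.3 220.1] 0.62 [0.428 0.047 0.   ]
bottle_clear [297.3 230.9] 0.43 [ 0.395 -0.203  0.   ]
reagent_bottle [148.8 221.6] 0.81 [0.426 0.181 0.   ]
beaker [251.3 218.4] 0.91 [ 0.429 -0.085  0.   ]
beaker [148.4 221.8] 0.73 [0
[... 266 characters left out ...]
3]
scene ['img', 'fx', 'fy', 'cx', 'cy', 'T', 'shot'] [[0.88, 0.204, -0.429, 0.114], [-0.475, 0.389, -0.79, -0.762], [0.006, 0.899, 0.439, 0.445], [0.0, 0.0, 0.0, 1.0]] 388.47492899186403
bottle_tan [211.3 204.6] 0.53 [0.417 0.041 0.   ]
bottle_clear [245.1 256.7] 0.81 [ 0.392 -0.195  0.   ]
reagent_bottle [196.9 182.5] 0.81 [0.431 0.183 0.   ]
reagent_bottle [245.6 260. ] 0.44 [ 0.388 -0.205  0.   ]
beaker [234.7 227.3] 0.66 [ 0.421 -0.084  0.   ]
carrier [242.7 178.6] 0.64 [0.556 0.148 0.   ]
carrier [245. 258.] 0.35 [ 0.39  -0.199 -0.   ]
gate_bar [244.2 152.1] 0.55 [0.529 0.083 0.105]
spill_dish [292.9 304.8] 0.62 [ 0.401 -0.353  0.   ]
wash_tray [270.5 210.4] 0.85 [ 0.531 -0.053  0.   ]
```

View pics/top0.png

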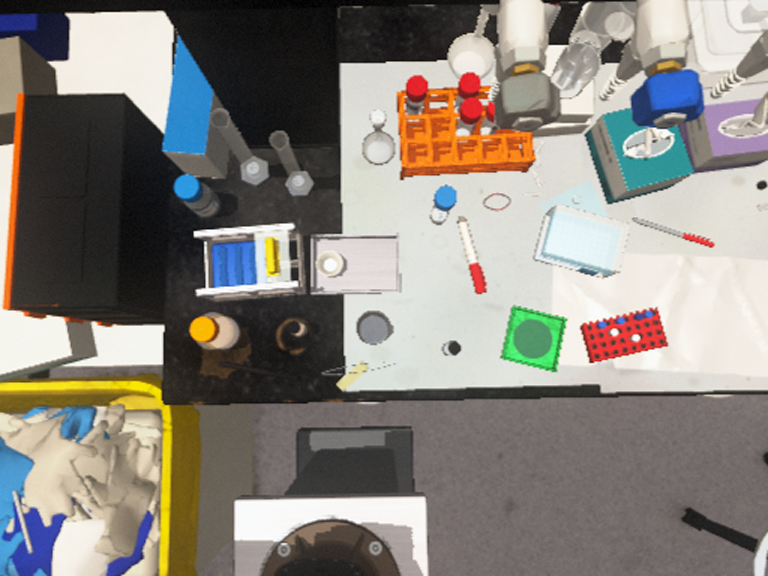

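View pics/scene0.png

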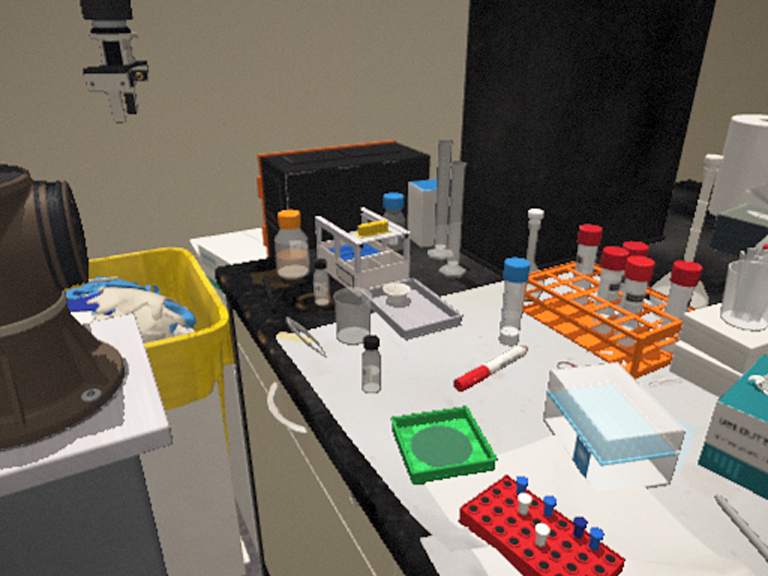

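The top view shows the carrier with the cold pack to the left and the gate bar near (270,255) in the scaled picture. The tray with the crucible is right of it, and the dish is near (533,338). The near row of loose things is reagent (203,330), tan (293,335), beaker (375,327) and clear bottle (450,348). The network positions agree with the picture.

I'll move high over the gate bar.

Call:
{"fn": "apply_moves", "kwargs": {
  "commands": [
    [[0,0,4],0,0],
    [[0,0,8],0,0],
    [[0,0,10],0,0],
    [[30.5,-55,10],0.42,0],
    [[30.5,-55,10],0.42,0],
    [[30.5,-55,10],0.42,0],
    [[30.5,-55,10],0.42,0],
    [[30.5,-55,10],0.42,0],
    [[30.5,-55,10],0.42,0],
    [[30.5,-55,10],0.42,0],
    [[30.5,-55,10],0.42,0],
    [[30.5,-55,10],0.42,0],
    [[30.5,-55,10],0.42,0],
    [[30.5,-55,10],0.42,0],
    [[30.5,-55,10],0.42,0],
    [[30.5,-55,10],0.42,0],
    [[30.5,-55,10],0.42,0],
    [[30.5,-55,10],0.42,0],
    [[30.5,-55,10],0.42,0],
    [[30.5,-55,10],0.42,0]
  ]
}}

```text
clock: 2.67
tool_pos: [0.5383, 0.0813, 0.3432]
orientation: [180.0, 0.0, 3.7]
force: [-0.1, 0.3, -0.1]
opening: 0.0875
gripper_force: 0.0
```

Run:
```python
from h import *
o=ctrl.get_obs(); print(o["clock"],o["tool_pos"],o["orientation"])
N=dict(bottle_tan=0,bottle_clear=0,reagent_bottle=0,beaker=0,carrier=0,gate_bar=.105,wash_tray=0,crucible=0.003)
p=ctrl.snapshot("wrist"); save(p,"wrist1"); print(np.round(p["T"],3).tolist(),p["fx"])
for n,z in N.items():
    for r in ctrl.spot_point(p,n)[:1]: print(n,np.round(r["at"],1),round(r["score"],2),np.round(at_z(p,r["at"],z),3))
```

```text
2.6667 [0.53833067 0.08126181 0.34323606] [1.79976219e+02 3.19980226e-02 3.65902401e+00]
[[0.063, 0.961, 0.269, 0.61], [-0.998, 0.061, 0.019, 0.086], [0.002, -0.269, 0.963, 0.483], [0.0, 0.0, 0.0, 1.0]] 275.1553785795202
bottle_tan [271.4 220.8] 0.86 [0.428 0.044 0.   ]
reagent_bottle [199.8 212.4] 0.56 [0.436 0.178 0.   ]
beaker [338.  226.2] 0.57 [ 0.425 -0.082  0.   ]
carrier [231.3 157.6] 0.66 [0.541 0.123 0.   ]
gate_bar [257.3 168.5] 0.89 [0.544 0.079 0.105]
wash_tray [328.3 164.9] 0.65 [ 0.539 -0.048  0.   ]
crucible [300.9 164.4] 0.65 [0.538 0.001 0.003]
```

View pics/wrist1.png

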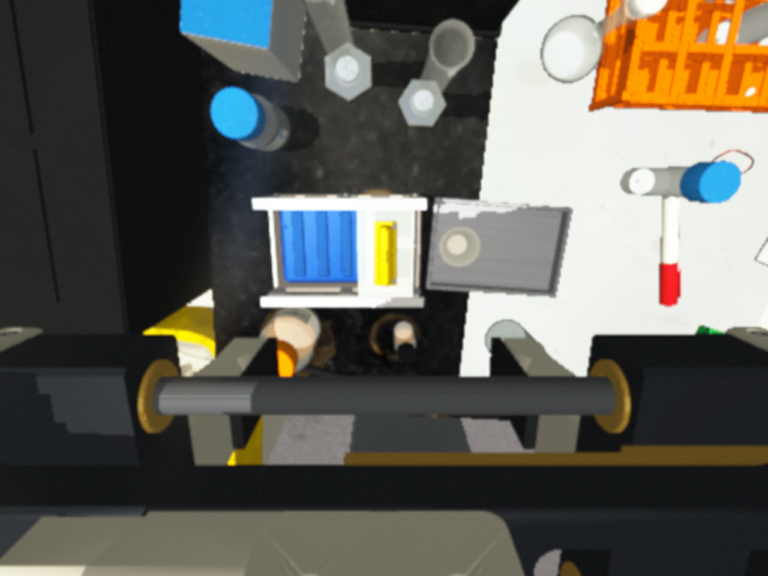

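The wrist view shows the carrier level in the picture, so its yaw is about 3.7°. The gate bar is at about (385,252) and the rail ends are near (252,203), (426,203), (262,300) and (424,298). The tall black box's right face is at about column 130–210.

Run:
```python
from h import *
p=ctrl.snapshot("wrist")
for q in [(252,203),(426,203),(262,300),(424,298)]: print("rail",np.round(at_z(p,np.array(q)/1.5,.098),4))
for q in [(378,222),(395,222),(375,284),(391,284),(385,252)]: print("bar",np.round(at_z(p,np.array(q)/1.5,.113),4))
for z in (.1,.16,.2): print("box",z,np.round(at_z(p,np.array((130,330))/1.5,z),3),np.round(at_z(p,np.array((90,10))/1.5,z),3))
for q in [(435,197),(572,208),(557,296),(427,287)]: print("tray",np.round(at_z(p,np.array(q)/1.5,.02),4))
print("cruc",np.round(at_z(p,np.array((460,246))/1.5,.021),4))
```

```text
rail [0.5789 0.2074 0.098 ]
rail [0.5899 0.0486 0.098 ]
rail [0.4866 0.1992 0.098 ]
rail [0.4996 0.0418 0.098 ]
bar [0.5712 0.0912 0.113 ]
bar [0.5722 0.0761 0.113 ]
bar [0.5142 0.0903 0.113 ]
bar [0.5152 0.0755 0.113 ]
bar [0.5447 0.0831 0.113 ]
box 0.1 [0.447 0.329 0.1  ] [0.724 0.335 0.1  ]
box 0.16 [0.473 0.292 0.16 ] [0.706 0.297 0.16 ]
box 0.2 [0.489 0.267 0.2  ] [0.694 0.271 0.2  ]
tray [0.593  0.0311 0.02  ]
tray [ 0.5917 -0.121   0.02  ]
tray [ 0.4905 -0.1229  0.02  ]
tray [0.4909 0.0299 0.02  ]
cruc [ 0.5413 -0.0024  0.021 ]
```

Run:
```python
from h import *
t=ctrl.snapshot("top"); s=ctrl.snapshot("scene")
def tri(a,b):
    (o1,d1),(o2,d2)=ray(t,np.array(a)/1.5),ray(s,np.array(b)/1.5)
    d1/=np.linalg.norm(d1); d2/=np.linalg.norm(d2)
    k=np.linalg.lstsq(np.c_[d1,-d2],o2-o1,rcond=None)[0]
    A,B=o1+k[0]*d1,o2+k[1]*d2; return np.round((A+B)/2,3),round(np.linalg.norm(A-B),3)
print("back right",tri((125,95),(430,152)),"front right",tri((130,303),(278,170)))
print("blue cap",tri((187,187),(393,196)), "cyl1",tri((218,118),(445,142)),"cyl2",tri((277,138),(458,163)))
save(t,"t1",1.5)
for n,f in (("top",t),("scene",s)): cv2.imwrite(f"pics/box_{n}.png",cv2.resize(f["img"][60:250,:260,::-1] if n=="top" else f["img"][60:250,140:400,::-1],None,fx=3,fy=3))
```

```text
back right (array([0.78 , 0.288, 0.168]), np.float64(0.003)) front right (array([0.452, 0.27 , 0.172]), np.float64(0.02))
blue cap (array([0.651, 0.211, 0.11 ]), np.float64(0.0)) cyl1 (array([0.713, 0.13 , 0.225]), np.float64(0.0)) cyl2 (array([0.689, 0.051, 0.206]), np.float64(0.001))
```

View pics/box_top.png

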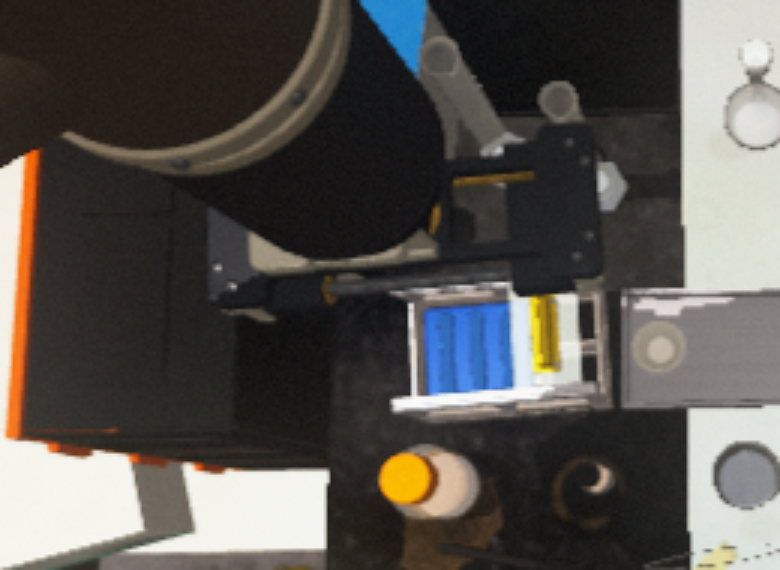

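The black box top is at about z 0.17 and its right face at y of about 0.285, so a gate opening of about 9 cm keeps the gripper body clear. Next I go down and grip the bar.

Call:
{"fn": "apply_moves", "kwargs": {
  "commands": [
    [[0.5,0.2,-4],0.01,0.3],
    [[0.5,0.2,-8],0.01,0.3],
    [[0.5,0.2,-12],0.01,0.3],
    [[0.5,0.2,-16],0.01,0.3],
    [[0.5,0.2,-19],0.01,0.3],
    [[0.5,0.2,-21],0.01,0.3],
    [[0.5,0.2,-22],0.01,0.3],
    [[0.5,0.2,-22.6],0.01,0.3],
    [[0.5,0.2,-22.6],0.01,0.3],
    [[0.5,0.2,-22.6],0.01,1],
    [[0.5,0.2,-22.6],0.01,1],
    [[0.5,0.2,-22.6],0.01,1],
    [[0.5,0.2,-22.6],0.01,1],
    [[0.5,0.2,-22.6],0.01,1],
    [[0.5,0.2,-22.6],0.01,1],
    [[0.5,0.2,-22.6],0.01,1]
  ]
}}

```text
clock: 4.6
tool_pos: [0.5427, 0.0856, 0.1178]
orientation: [180.0, -0.0, 4.5]
force: [0.6, -2.2, 1.1]
opening: 0.02
gripper_force: 0.7
```

Call:
{"fn": "apply_moves", "kwargs": {
  "commands": [
    [[0,0,0],0,1],
    [[0,0,0],0,1],
    [[0,0,0],0,1],
    [[0,0,0],0,1],
    [[0,0,0],0,1],
    [[0,0,0],0,1]
  ]
}}

```text
clock: 5.1
tool_pos: [0.5428, 0.0856, 0.1178]
orientation: [-180.0, -0.0, 4.5]
force: [-0.5, -1.9, 4.5]
opening: 0.0119
gripper_force: 30.0
```

Call:
{"fn": "apply_moves", "kwargs": {
  "commands": [
    [[-0.1,1,0],0,1],
    [[-0.2,2.5,0],0,1],
    [[-0.3,4,0],0,1],
    [[-0.4,5.5,0],0,1],
    [[-0.5,7,0],0,1],
    [[-0.55,7.8,0],0,1],
    [[-0.6,8.2,0],0,1],
    [[-0.6,8.2,0],0,1],
    [[-0.6,8.2,0],0,1]
  ]
}}

```text
clock: 5.85
tool_pos: [0.5374, 0.169, 0.1178]
orientation: [-179.9, -0.1, 4.5]
force: [4.8, 1.8, 1.5]
opening: 0.0117
gripper_force: 30.0
```

Call:
{"fn": "apply_moves", "kwargs": {
  "commands": [
    [[0,0,0],0,0.3],
    [[0,0,0],0,0.3],
    [[0,0,0],0,0.3],
    [[0,0,1],0,0.3],
    [[0,0,5],0,0.3],
    [[0,0,9],0,0.3],
    [[0,0,12],0,0.3],
    [[-3,-3,13],0,0.3],
    [[-6,-6,13],0,0.3],
    [[-9,-9.5,13],0,0.3],
    [[-10.9,-12.4,13],0,0.3],
    [[-10.9,-12.4,13],0,0.3],
    [[-10.9,-12.4,13],0,0.3]
  ]
}}

```text
clock: 6.93
tool_pos: [0.4263, 0.0421, 0.2488]
orientation: [-179.9, -0.1, 4.4]
force: [0.5, 0.6, 0.9]
opening: 0.0612
gripper_force: 0.0
```

Run:
```python
from h import *
o=ctrl.get_obs(); print(o["tool_pos"],o["opening"])
for c in("wrist","top","scene"):
    p=ctrl.snapshot(c)
    for n,z in dict(bottle_tan=0,bottle_clear=0,beaker=0,gate_bar=.105,carrier=0,spill_dish=0,wash_tray=0).items():
        for r in ctrl.spot_point(p,n)[:1]: print(c,n,np.round(r["at"],1),round(r["score"],2),np.round(at_z(p,r["at"],z),3))
    save(p,c+"2")
```

```text
[0.42626275 0.04211405 0.24878429] 0.06115468518549021
wrist bottle_tan [254.4 167.4] 0.93 [0.431 0.044 0.   ]
wrist bottle_clear [418.7 207.6] 0.55 [ 0.39  -0.204  0.   ]
wrist beaker [342.8 179.4] 0.75 [ 0.424 -0.085  0.   ]
wrist gate_bar [131.8  69.4] 0.69 [0.534 0.168 0.105]
wrist carrier [199.5  83.6] 0.7 [0.537 0.125 0.   ]
wrist wash_tray [331.7  91.8] 0.86 [ 0.54  -0.051  0.   ]
top bottle_tan [200.7 221.4] 0.43 [0.424 0.046 0.   ]
top bottle_clear [299.  229.6] 0.46 [ 0.398 -0.208  0.   ]
top beaker [251.9 218.3] 0.7 [ 0.43  -0.087  0.   ]
top gate_bar [297.9 231.9] 0.22 [ 0.39  -0.192  0.105]
top carrier [170.9 178. ] 0.66 [0.54  0.124 0.   ]
top spill_dish [354.9 225.3] 0.7 [ 0.406 -0.352  0.   ]
top wash_tray [235.9 178.1] 0.68 [ 0.536 -0.047  0.   ]
scene bottle_tan [210.8 204. ] 0.77 [0.417 0.045 0.   ]
scene bottle_clear [247.2 259.5] 0.67 [ 0.391 -0.205  0.   ]
scene beaker [234.1 226.1] 0.91 [ 0.422 -0.079  0.   ]
scene gate_bar [230.5 140.4] 0.87 [0.538 0.185 0.105]
scene carrier [242.2 179.6] 0.96 [0.551 0.143 0.   ]
scene spill_dish [291.  299.8] 0.96 [ 0.405 -0.342  0.   ]
scene wash_tray [274.9 209. ] 0.71 [ 0.544 -0.052  0.   ]
```

View pics/wrist2.png

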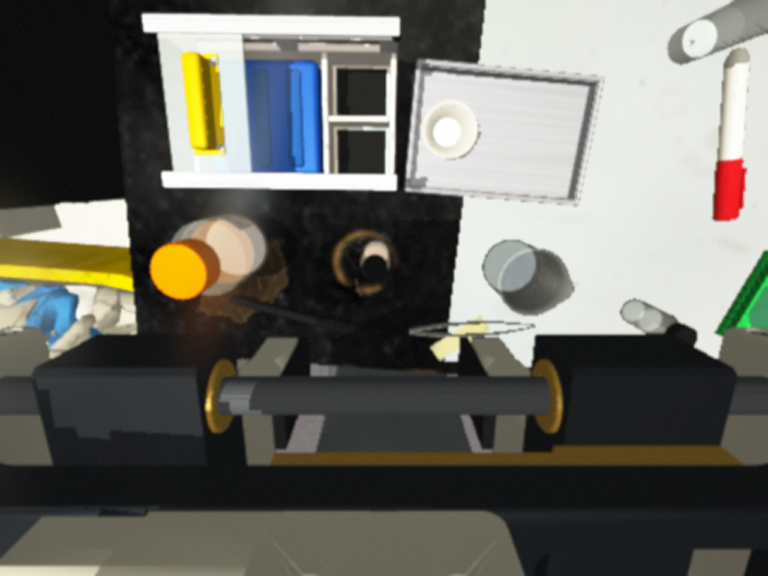

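The wrist view shows the gate open, with the yellow bar at (203,105) and both bays free near (362,90) and (360,150). The tan cap is at (373,268), the beaker rim at about (510,265) and the tray corners around (415,62)–(600,200).

Run:
```python
from h import *
p=ctrl.snapshot("wrist")
f=lambda q,z:np.round(at_z(p,np.array(q)/1.5,z),4)
print("tancap",f((373,270),.076))
print("bays",[f(q,.046) for q in [(338,67),(387,67),(336,117),(387,117),(333,128),(386,128),(333,174),(387,174)]])
print("rails",[f(q,.098) for q in [(143,23),(400,26),(163,180),(397,182)]])
print("clearcap",f((680,335),.076),"reag cap",f((185,269),.118),"tray",[f(q,.02) for q in[(419,61),(602,75),(579,204),(406,190)]])
cv2.imwrite("pics/beaker.png",cv2.resize(p["img"][145:235,300:420,::-1],None,fx=6,fy=6,interpolation=cv2.INTER_CUBIC))
```

```text
tancap [0.4305 0.0514 0.076 ]
bays [array([0.5762, 0.0887, 0.046 ]), array([0.5791, 0.0522, 0.046 ]), array([0.5415, 0.0885, 0.046 ]), array([0.5446, 0.0495, 0.046 ]), array([0.5335, 0.0905, 0.046 ]), array([0.5367, 0.0496, 0.046 ]), array([0.4993, 0.0889, 0.046 ]), array([0.5026, 0.0461, 0.046 ])]
rails [array([0.5796, 0.2036, 0.098 ]), array([0.5903, 0.0456, 0.098 ]), array([0.4865, 0.1974, 0.098 ]), array([0.4975, 0.0394, 0.098 ])]
clearcap [ 0.3961 -0.1996  0.076 ] reag cap [0.4308 0.1763 0.118 ] tray [array([0.5914, 0.0273, 0.02  ]), array([ 0.5928, -0.1209,  0.02  ]), array([ 0.4908, -0.1233,  0.02  ]), array([0.4909, 0.0284, 0.02  ])]
```

View pics/beaker.png

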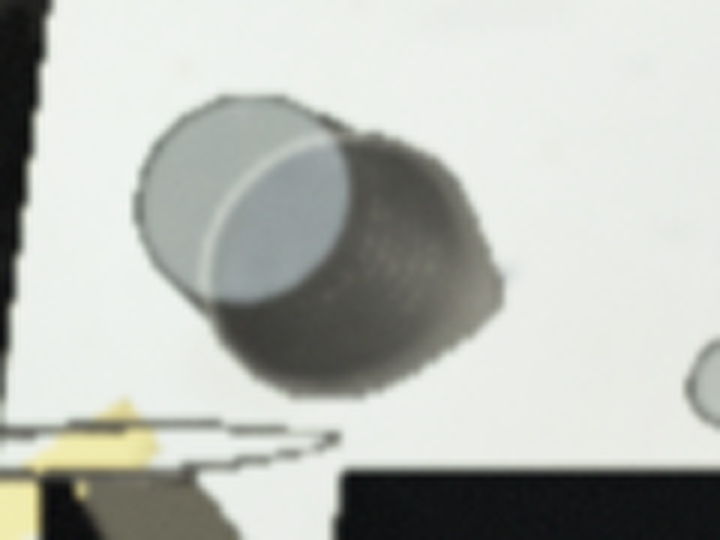

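The beaker's lip points towards world -y, so I'll grip it along world x later. Now I grasp the tan bottle.

Call:
{"fn": "apply_moves", "kwargs": {
  "commands": [
    [[0.3,0.4,-3],0,0.3],
    [[0.3,0.4,-7],0,0.3],
    [[0.3,0.4,-11],0,0.3],
    [[0.3,0.4,-14],0,0.3],
    [[0.3,0.4,-16.5],0,0.3],
    [[0.3,0.4,-18.3],0,0.3],
    [[0.3,0.4,-18.3],0,0.4],
    [[0.3,0.4,-18.3],0,0.5],
    [[0.3,0.4,-18.3],0,0.6],
    [[0.3,0.4,-18.3],0,0.7],
    [[0.3,0.4,-18.3],0,1],
    [[0.3,0.4,-18.3],0,1],
    [[0.3,0.4,-18.3],0,1],
    [[0.3,0.4,-18.3],0,1],
    [[0.3,0.4,-18.3],0,1],
    [[0.3,0.4,-18.3],0,1],
    [[0.3,0.4,-18.3],0,1]
  ]
}}

```text
clock: 9.6
tool_pos: [0.4315, 0.0481, 0.0652]
orientation: [-180.0, -0.1, 4.5]
force: [-0.1, 0.2, 7.0]
opening: 0.0225
gripper_force: 30.0
```

Call:
{"fn": "apply_moves", "kwargs": {
  "commands": [
    [[0,0,2],0,1],
    [[0,0,5],0,1],
    [[0,0,8],0,1],
    [[0,0,11],0,1],
    [[0,0,13],0,1],
    [[2,0.5,13.5],0,1],
    [[5,1,13.5],0,1],
    [[8,1.5,13.5],0,1],
    [[11,2,13.5],0,1],
    [[12.8,2.4,13.5],0,1],
    [[13.3,2.4,13.5],0,1],
    [[13.3,2.4,13.5],0,1],
    [[13.3,2.4,13.5],0,1],
    [[13.3,2.4,13.5],0,1]
  ]
}}

```text
clock: 10.77
tool_pos: [0.5625, 0.0713, 0.1994]
orientation: [180.0, 0.0, 4.5]
force: [0.4, 0.3, -0.6]
opening: 0.0225
gripper_force: 30.0
```

Run:
```python
from h import *
o=ctrl.get_obs(); print(o["tool_pos"],o["opening"],o["joint_pos"])
p=ctrl.snapshot("wrist"); a=p["img"][60:290,120:400,::-1]; a=cv2.resize(a,None,fx=1.4,fy=1.4)
s=ctrl.snapshot("scene"); b=cv2.resize(s["img"][50:240,150:350,::-1],None,fx=1.95,fy=1.7,dst=None)[:322]
cv2.imwrite("pics/c3.png",np.hstack([a,b[:322]]))
```

```text
[0.56253403 0.07133847 0.1994396 ] 0.02253825062605314 [ 2.69880065e+01  1.23885219e+01 -1.67678910e+01 -1.62816558e-02
 -6.08833423e+01  6.74932792e+01]
```

View pics/c3.png

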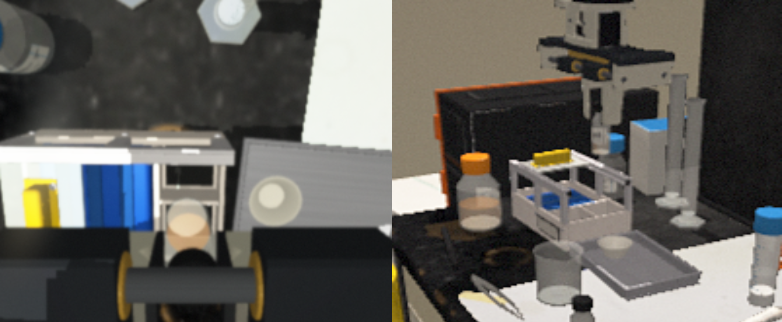

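Call:
{"fn": "apply_moves", "kwargs": {
  "commands": [
    [[0.2,0,-2],0,1],
    [[0.2,0,-5],0,1],
    [[0.2,0,-7],0,1],
    [[0.2,0,-9],0,1],
    [[0.2,0,-10.5],0,1],
    [[0.2,0,-11.5],0,1],
    [[0.2,0,-12],0,1],
    [[0.2,0,-12.4],0,1],
    [[0.2,0,-12.7],0,1],
    [[0.2,0,-12.7],0,1],
    [[0.2,0,-12.7],0,1]
  ]
}}

```text
clock: 11.78
tool_pos: [0.5659, 0.0718, 0.0732]
orientation: [-180.0, -0.1, 4.5]
force: [-0.2, 0.2, -0.5]
opening: 0.0226
gripper_force: 30.0
```

Call:
{"fn": "apply_moves", "kwargs": {
  "commands": [
    [[0,0,-0.2],0,1],
    [[0,0,-0.2],0,1],
    [[0,0,-0.2],0,0.55],
    [[0,0,-0.2],0,0.55],
    [[0,0,-0.2],0,0.5],
    [[0,0,-0.2],0,0.5],
    [[0,0,1],0,0.5],
    [[0,0,3],0,0.5],
    [[0,0,7],0,0.5],
    [[0,0,11],0,0.5],
    [[0,0,13],0,0.5],
    [[0,0,13],0,0.5]
  ]
}}

```text
clock: 12.78
tool_pos: [0.5682, 0.0724, 0.2083]
orientation: [-179.9, -0.5, 4.5]
force: [-0.2, 1.1, -0.0]
opening: 0.0441
gripper_force: 0.0
```

Run:
```python
from h import *
o=ctrl.get_obs(); print(o["tool_pos"],o["opening"])
p=ctrl.snapshot("wrist"); a=cv2.resize(p["img"][60:290,120:400,::-1],None,fx=1.4,fy=1.4)
s=ctrl.snapshot("scene"); b=cv2.resize(s["img"][50:240,150:350,::-1],None,fx=1.95,fy=1.7)
cv2.imwrite("pics/c4.png",np.hstack([a,b[:322]]))
for q in (p,s):
    for r in ctrl.spot_point(q,"bottle_tan")[:2]: print(r["at"],r["score"],at_z(q,r["at"],.006))
    for r in ctrl.spot_point(q,"bottle_clear")[:2]: print("cl",r["at"],r["score"],at_z(q,r["at"],.0))
```

```text
[0.56819227 0.07235231 0.20830554] 0.04409554745688291
[257.8, 181.7] 0.84 [0.56469471 0.06915095 0.006     ]
cl [310.7, 203.4] 0.23 [ 0.53961559 -0.0031997   0.        ]
[252.0, 188.7] 0.46 [0.54211903 0.06511976 0.006     ]
cl [246.4, 260.0] 0.72 [ 0.38930614 -0.20570883  0.        ]
```

View pics/c4.png

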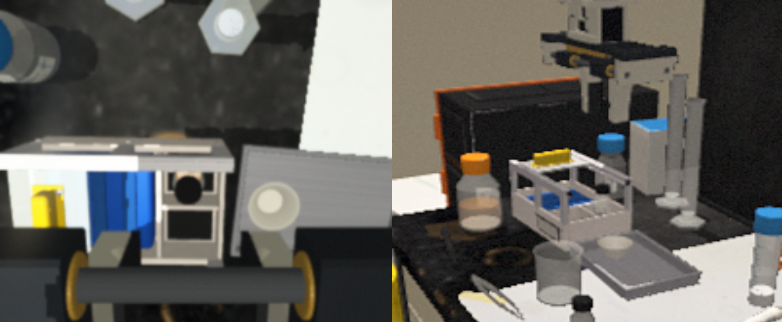

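The tan bottle stands upright in the far bay, with its cap at (187,185) in the picture. Next is the clear bottle.

Call:
{"fn": "apply_moves", "kwargs": {
  "commands": [
    [[-3,-4,0],0,0.3],
    [[-5,-8,0],0,0.3],
    [[-7,-11,0],0,0.3],
    [[-9,-14.5,0],0,0.3],
    [[-11,-18,0],0,0.3],
    [[-13,-21.5,0],0,0.3],
    [[-15,-24.5,0],0,0.3],
    [[-17.2,-27.6,0],0,0.3],
    [[-17.2,-27.6,0],0,0.3],
    [[-17.2,-27.6,0],0,0.3],
    [[-17.2,-27.6,0],0,0.3],
    [[-17.2,-27.6,0],0,0.3]
  ]
}}

```text
clock: 14.08
tool_pos: [0.394, -0.2039, 0.2022]
orientation: [-180.0, 0.0, 4.5]
force: [0.8, -0.1, 0.3]
opening: 0.0615
gripper_force: 0.0
```

Run:
```python
from h import *
o=ctrl.get_obs(); print(o["tool_pos"],o["joint_pos"])
p=ctrl.snapshot("wrist"); save(p,"w5")
for n in ("bottle_clear","spill_dish","beaker"):
  for r in ctrl.spot_point(p,n)[:2]: print(n,r["at"],r["score"],at_z(p,r["at"],.0))
```

```text
[ 0.39397071 -0.20391276  0.20217526] [-1.74956085e+00  1.85588927e-01 -3.05844886e+01 -1.95046319e-03
 -5.92728290e+01  9.62656654e+01]
bottle_clear [257.7, 182.4] 0.7 [ 3.87751122e-01 -2.07561524e-01 -5.55111512e-17]
spill_dish [368.8, 174.8] 0.72 [ 0.40855    -0.34699838  0.        ]
beaker [159.1, 142.7] 0.8 [ 0.42804797 -0.08306446  0.        ]
```

View pics/w5.png

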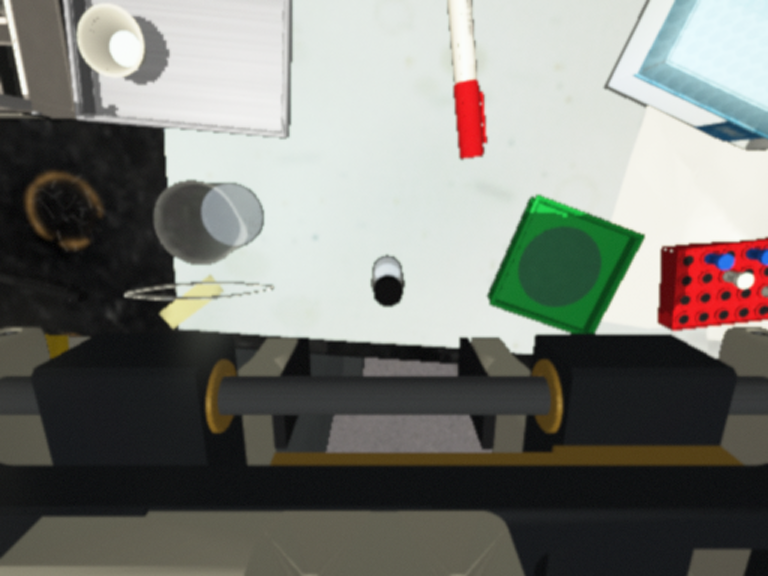

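The clear bottle is centred below the gripper, with its cap at (388,290). The dish is at (560,266). Grasp now.

Call:
{"fn": "apply_moves", "kwargs": {
  "commands": [
    [[-0.2,-0.1,-3],0,0.3],
    [[-0.2,-0.1,-6],0,0.3],
    [[-0.2,-0.1,-9],0,0.3],
    [[-0.2,-0.1,-11.5],0,0.3],
    [[-0.2,-0.1,-13],0,0.3],
    [[-0.2,-0.1,-13.6],0,0.3],
    [[-0.2,-0.1,-13.6],0,0.4],
    [[-0.2,-0.1,-13.6],0,0.5],
    [[-0.2,-0.1,-13.6],0,0.6],
    [[-0.2,-0.1,-13.6],0,0.7],
    [[-0.2,-0.1,-13.6],0,1],
    [[-0.2,-0.1,-13.6],0,1],
    [[-0.2,-0.1,-13.6],0,1],
    [[-0.2,-0.1,-13.6],0,1],
    [[-0.2,-0.1,-13.6],0,1],
    [[-0.2,-0.1,-13.6],0,1],
    [[-0.2,-0.1,-13.6],0,1]
  ]
}}

```text
clock: 15.7
tool_pos: [0.3921, -0.2055, 0.067]
orientation: [180.0, -0.1, 4.5]
force: [0.1, -0.2, 6.6]
opening: 0.0214
gripper_force: 30.0
```

Call:
{"fn": "apply_moves", "kwargs": {
  "commands": [
    [[0,0,2],0,1],
    [[0,0,5],0,1],
    [[0,0,8],0,1],
    [[0,0,11],0,1],
    [[0,0,13.5],0,1],
    [[1.2,2.5,13.5],0,1],
    [[2.5,5.5,13.5],0,1],
    [[3.9,8.5,13.5],0,1],
    [[5.3,11.5,13.5],0,1],
    [[6.7,14.5,13.5],0,1],
    [[8.1,17.5,13.5],0,1],
    [[9.4,20.5,13.5],0,1],
    [[10.8,23.5,13.5],0,1],
    [[12,26,13.5],0,1],
    [[12.6,27.5,13.5],0,1],
    [[12.6,27.5,13.5],0,1],
    [[12.6,27.5,13.5],0,1],
    [[12.6,27.5,13.5],0,1]
  ]
}}

```text
clock: 17.2
tool_pos: [0.5169, 0.069, 0.2011]
orientation: [180.0, 0.1, 4.5]
force: [0.9, -1.2, -0.6]
opening: 0.0216
gripper_force: 29.6
```

Call:
{"fn": "apply_moves", "kwargs": {
  "commands": [
    [[0.1,0.1,-2],0,1],
    [[0.1,0.1,-5],0,1],
    [[0.1,0.1,-7],0,1],
    [[0.1,0.1,-9],0,1],
    [[0.1,0.1,-10.5],0,1],
    [[0.1,0.1,-11.5],0,1],
    [[0.1,0.1,-12.1],0,1],
    [[0.1,0.1,-12.5],0,1],
    [[0.1,0.1,-12.8],0,1],
    [[0.1,0.1,-12.9],0,1],
    [[0.1,0.1,-12.9],0,1],
    [[0.1,0.1,-12.9],0,1]
  ]
}}

```text
clock: 18.2
tool_pos: [0.5189, 0.0708, 0.0731]
orientation: [-180.0, -0.1, 4.5]
force: [-0.5, -0.0, -0.5]
opening: 0.0215
gripper_force: 29.6
```

Release, rise, then go over the open gate bar at about (0.537,0.168).

Call:
{"fn": "apply_moves", "kwargs": {
  "commands": [
    [[0,0,-0.1],0,1],
    [[0,0,-0.1],0,1],
    [[0,0,-0.1],0,0.55],
    [[0,0,-0.1],0,0.55],
    [[0,0,-0.1],0,0.5],
    [[0,0,-0.1],0,0.5],
    [[0,0,1],0,0.5],
    [[0,0,3],0,0.5],
    [[0,0,7],0,0.5],
    [[0,0,11],0,0.5],
    [[0,0,13],0,0.5],
    [[0,0,13],0,0.5],
    [[0,0,13],0,0.5]
  ]
}}

```text
clock: 19.28
tool_pos: [0.5191, 0.071, 0.2039]
orientation: [-179.9, -0.2, 4.5]
force: [0.1, 0.5, -0.3]
opening: 0.0437
gripper_force: 0.0
```

Run:
```python
from h import *
o=ctrl.get_obs(); print(o["tool_pos"],o["opening"])
p=ctrl.snapshot("wrist"); a=cv2.resize(p["img"][40:290,60:400,::-1],None,fx=1.29,fy=1.29)
s=ctrl.snapshot("scene"); b=cv2.resize(s["img"][80:220,180:340,::-1],None,fx=2.2,fy=2.2)
cv2.imwrite("pics/c6.png",np.hstack([a[:308],b[:308]]) if a.shape[0]>=308 else a)
for n,z in dict(bottle_tan=.006,bottle_clear=.006,gate_bar=.105,carrier=0,reagent_bottle=0).items():
  for q in (p,s):
    for r in ctrl.spot_point(q,n)[:1]: print(n,r["at"],round(r["score"],2),at_z(q,r["at"],z).round(3))
```

```text
[0.51907023 0.07096916 0.20391342] 0.04368608604521911
bottle_tan [257.8, 141.4] 0.96 [0.565 0.072 0.006]
bottle_tan [252.5, 188.5] 0.74 [0.544 0.066 0.006]
bottle_clear [255.3, 180.0] 0.89 [0.517 0.071 0.006]
bottle_clear [238.7, 186.6] 0.52 [0.517 0.093 0.006]
gate_bar [146.9, 174.6] 0.73 [0.536 0.168 0.105]
gate_bar [232.0, 140.3] 0.88 [0.542 0.184 0.105]
carrier [216.1, 155.9] 0.97 [0.543 0.122 0.   ]
carrier [243.9, 179.5] 0.81 [0.556 0.141 0.   ]
reagent_bottle [171.2, 236.2] 0.57 [0.43  0.178 0.   ]
reagent_bottle [198.2, 186.4] 0.76 [0.425 0.157 0.   ]
```

View pics/c6.png

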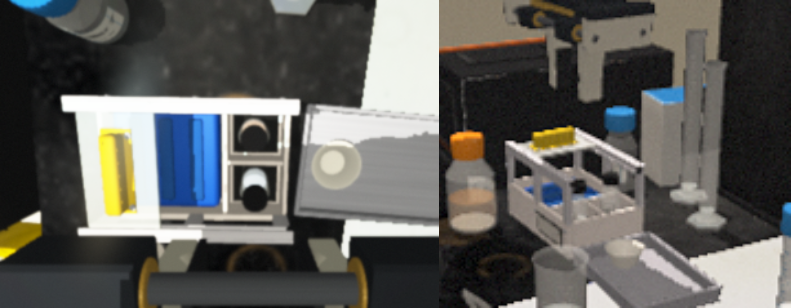

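Both bottles stand in the bays, with caps at (252,133) and (252,195). Now I grip the gate bar.

Call:
{"fn": "apply_moves", "kwargs": {
  "commands": [
    [[0.6,3,0],0,0.5],
    [[1.2,6,0],0,0.5],
    [[1.7,9,0],0,0.5],
    [[1.8,9.7,0],0,0.5],
    [[1.8,9.7,-1],0,0.5],
    [[1.8,9.7,-4],0,0.5],
    [[1.8,9.7,-6.5],0,0.5],
    [[1.8,9.7,-8],0,0.5],
    [[1.8,9.7,-8.5],0,0.5],
    [[1.8,9.7,-8.5],0,0.7],
    [[1.8,9.7,-8.5],0,1],
    [[1.8,9.7,-8.5],0,1],
    [[1.8,9.7,-8.5],0,1],
    [[1.8,9.7,-8.5],0,1],
    [[1.8,9.7,-8.5],0,1],
    [[1.8,9.7,-8.5],0,1],
    [[1.8,9.7,-8.5],0,1],
    [[1.8,9.7,-8.5],0,1]
  ]
}}

```text
clock: 21.38
tool_pos: [0.5371, 0.1679, 0.1185]
orientation: [-180.0, -0.1, 4.5]
force: [-1.3, 0.5, 6.2]
opening: 0.0113
gripper_force: 30.0
```

Call:
{"fn": "apply_moves", "kwargs": {
  "commands": [
    [[0.1,-1,0],0,1],
    [[0.2,-2.5,0],0,1],
    [[0.3,-4,0],0,1],
    [[0.4,-5.5,0],0,1],
    [[0.5,-7,0],0,1],
    [[0.6,-8,0],0,1],
    [[0.6,-8.6,0],0,1],
    [[0.65,-8.9,0],0,1],
    [[0.65,-9.1,0],0,1],
    [[0.65,-9.1,0],0,1]
  ]
}}

```text
clock: 22.22
tool_pos: [0.5429, 0.076, 0.1184]
orientation: [180.0, 0.0, 4.5]
force: [-3.3, -1.3, 8.1]
opening: 0.0115
gripper_force: 30.0
```

Call:
{"fn": "apply_moves", "kwargs": {
  "commands": [
    [[0,-0.15,0],0,1],
    [[0,-0.3,0],0,1],
    [[0,-0.3,0],0,1]
  ]
}}

```text
clock: 22.47
tool_pos: [0.543, 0.0735, 0.1184]
orientation: [-180.0, -0.0, 4.5]
force: [-3.4, 0.1, 7.4]
opening: 0.0117
gripper_force: 30.0
```

Call:
{"fn": "apply_moves", "kwargs": {
  "commands": [
    [[0,-0.15,0],0,1],
    [[0,-0.3,0],0,1],
    [[0,-0.3,0],0,1]
  ]
}}

```text
clock: 22.72
tool_pos: [0.5432, 0.0708, 0.1184]
orientation: [-180.0, -0.0, 4.5]
force: [-3.4, 1.4, 7.8]
opening: 0.0116
gripper_force: 30.0
```

Call:
{"fn": "apply_moves", "kwargs": {
  "commands": [
    [[0,-0.15,0],0,1],
    [[0,-0.3,0],0,1],
    [[0,-0.3,0],0,1]
  ]
}}

```text
clock: 22.97
tool_pos: [0.5433, 0.0705, 0.1184]
orientation: [-179.7, -0.1, 4.5]
force: [-8.2, 15.2, 8.8]
opening: 0.0114
gripper_force: 30.0
```

The gate hit its stop at y 0.0705, so it is shut. I back off the pressure, release, rise, and go over the reagent bottle with a quarter turn.

Call:
{"fn": "apply_moves", "kwargs": {
  "commands": [
    [[0,0.25,0],0,1],
    [[0,0.25,0],0,1],
    [[0,0.25,0],0,0.8],
    [[0,0.25,0],0,0.5],
    [[0,0.25,0],0,0.5],
    [[0,0.25,0],0,0.5],
    [[0,0.25,1],0,0.5],
    [[0,0.25,4],0,0.5],
    [[0,0.25,8],0,0.5],
    [[0,0.25,12],0,0.5],
    [[0,0.25,15],0,0.5],
    [[0,0.25,15],0,0.5],
    [[0,0.25,15],0,0.3]
  ]
}}

```text
clock: 24.05
tool_pos: [0.5439, 0.0704, 0.2705]
orientation: [-179.9, -0.3, 4.5]
force: [0.1, -0.2, -0.6]
opening: 0.0461
gripper_force: 0.0
```

Call:
{"fn": "apply_moves", "kwargs": {
  "commands": [
    [[-2,2,0],-0.12,0.3],
    [[-4,4,0],-0.24,0.3],
    [[-6,6,0],-0.36,0.3],
    [[-8,8,0],-0.48,0.3],
    [[-10,10,0],-0.6,0.3],
    [[-11.2,10.6,0],-0.72,0.3],
    [[-11.2,10.6,0],-0.84,0.3],
    [[-11.2,10.6,0],-0.96,0.3],
    [[-11.2,10.6,0],-1.08,0.3],
    [[-11.2,10.6,0],-1.2,0.3],
    [[-11.2,10.6,0],-1.32,0.3],
    [[-11.2,10.6,0],-1.44,0.3],
    [[-11.2,10.6,0],-1.56,0.3],
    [[-11.2,10.6,0],-1.65,0.3],
    [[-11.2,10.6,0],-1.65,0.3],
    [[-11.2,10.6,0],-1.65,0.3]
  ]
}}

```text
clock: 25.38
tool_pos: [0.4308, 0.1758, 0.2669]
orientation: [179.9, -0.1, -89.9]
force: [-0.7, -0.2, -0.6]
opening: 0.0611
gripper_force: 0.0
```

Run:
```python
from h import *
o=ctrl.get_obs(); print(o["tool_pos"],o["orientation"])
N=dict(bottle_tan=.006,bottle_clear=.006,gate_bar=.105,carrier=0,reagent_bottle=0)
for c in ("wrist","top"):
  q=ctrl.snapshot(c); save(q,c+"7")
  for n,z in N.items():
    for r in ctrl.spot_point(q,n)[:1]: print(c,n,r["at"],round(r["score"],2),at_z(q,r["at"],z).round(3))
```

```text
[0.43075732 0.17579346 0.26694725] [ 1.79935339e+02 -5.20906136e-02 -8.98942627e+01]
wrist gate_bar [144.7, 84.9] 0.68 [0.544 0.07  0.105]
wrist carrier [180.1, 128.4] 0.75 [0.539 0.116 0.   ]
wrist reagent_bottle [259.7, 172.2] 0.63 [0.424 0.18  0.   ]
top bottle_tan [355.1, 223.6] 0.45 [ 0.41  -0.351  0.006]
top bottle_clear [168.6, 176.1] 0.18 [0.544 0.129 0.006]
top gate_bar [179.1, 168.0] 0.7 [0.545 0.082 0.105]
top carrier [171.3, 178.4] 0.76 [0.539 0.123 0.   ]
top reagent_bottle [148.5, 222.3] 0.65 [0.425 0.181 0.   ]
```

View pics/wrist7.png

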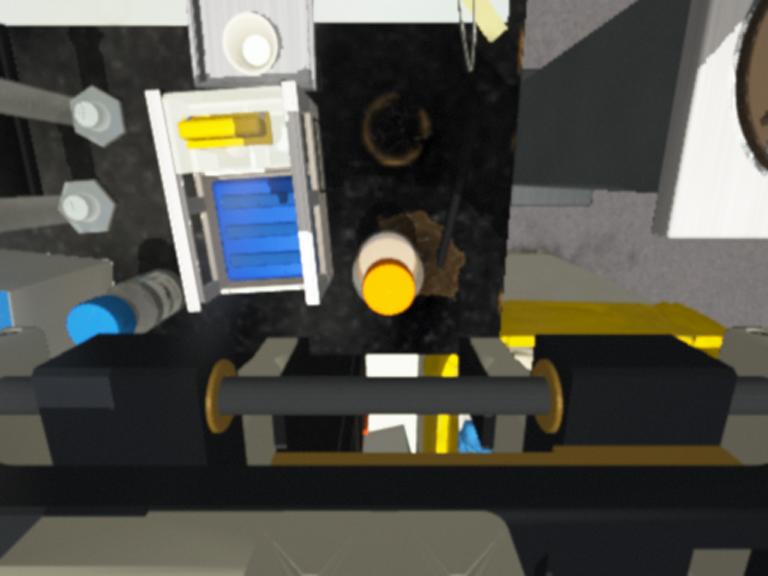

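The gate looks shut at the bay end. The orange cap is centred below the gripper at (388,288). Grip the cap.

Call:
{"fn": "apply_moves", "kwargs": {
  "commands": [
    [[-0.2,0.2,-3],0,0.3],
    [[-0.2,0.2,-7],0,0.3],
    [[-0.2,0.2,-10],0,0.3],
    [[-0.2,0.2,-12.5],0,0.3],
    [[-0.2,0.2,-14],0,0.3],
    [[-0.2,0.2,-15],0,0.3],
    [[-0.2,0.2,-15.5],0,0.3],
    [[-0.2,0.2,-15.5],0,0.4],
    [[-0.2,0.2,-15.5],0,0.5],
    [[-0.2,0.2,-15.5],0,0.6],
    [[-0.2,0.2,-15.5],0,1],
    [[-0.2,0.2,-15.5],0,1],
    [[-0.2,0.2,-15.5],0,1],
    [[-0.2,0.2,-15.5],0,1],
    [[-0.2,0.2,-15.5],0,1]
  ]
}}

```text
clock: 27.23
tool_pos: [0.4294, 0.1784, 0.1133]
orientation: [-180.0, 0.0, -90.0]
force: [-1.7, -0.5, 6.1]
opening: 0.0387
gripper_force: 30.0
```

Call:
{"fn": "apply_moves", "kwargs": {
  "commands": [
    [[0,0,0.5],0,1],
    [[0,0,1.5],0,1],
    [[0,0,3],0,1],
    [[0,0,4.5],0,1],
    [[0,0,6],0,1],
    [[0,0,7.5],0,1],
    [[0,0,9],0,1],
    [[0,0,10],0,1],
    [[0,0,10.5],0,1],
    [[0,-0.5,10.5],0,1],
    [[0,-1.5,10.5],0,1],
    [[0,-3,10.5],0,1],
    [[0,-4.7,10.5],0,1],
    [[0,-6.5,10.5],0,1],
    [[-0.3,-8.5,10.5],0,1],
    [[-0.5,-10.5,10.5],0,1],
    [[-0.6,-12.5,10.5],0,1],
    [[-0.8,-14.5,10.5],0,1],
    [[-1,-16.5,10.5],0,1],
    [[-1.2,-18.5,10.5],0,1]
  ]
}}

```text
clock: 28.9
tool_pos: [0.4158, -0.0087, 0.2164]
orientation: [179.9, -0.0, -90.1]
force: [-0.5, -0.1, -2.8]
opening: 0.0384
gripper_force: 30.0
```

Call:
{"fn": "apply_moves", "kwargs": {
  "commands": [
    [[-0.1,-2,0],0,1],
    [[-0.1,-4,0],0,1],
    [[-0.2,-6,0],0,1],
    [[-0.3,-8,0],0,1],
    [[-0.4,-10,0],0,1],
    [[-0.5,-12,0],0,1],
    [[-0.5,-14,0],0,1],
    [[-0.5,-16,0],0,1],
    [[-0.5,-18,0],0,1],
    [[-0.5,-20,0],0,1],
    [[-0.5,-22,0],0,1],
    [[-0.5,-23.5,0],0,1],
    [[-0.5,-25,0],0,1],
    [[-0.5,-26,0],0,1],
    [[-0.5,-26.5,0],0,1],
    [[-0.5,-26.5,0],0,1],
    [[-0.5,-26.5,0],0,1],
    [[-0.5,-26.5,0],0,1]
  ]
}}

```text
clock: 30.4
tool_pos: [0.4119, -0.2714, 0.2174]
orientation: [180.0, 0.0, -90.0]
force: [1.0, -0.6, -1.9]
opening: 0.0387
gripper_force: 30.0
```

Run:
```python
from h import *
o=ctrl.get_obs(); print(o["tool_pos"],o["force"])
for c in ("wrist","top","scene"):
  q=ctrl.snapshot(c)
  for n in ("spill_dish",):
    for r in ctrl.spot_point(q,n)[:1]: print(c,n,r["at"],round(r["score"],2),at_z(q,r["at"],0).round(3))
  if c!="top":
    exec(f"{c}=cv2.resize(q['img'][90:290,150:420,::-1] if c=='wrist' else q['img'][80:340,100:400,::-1],(396,380))")
cv2.imwrite("pics/c8.png",np.hstack([wrist,scene]))
```

```text
[ 0.41189923 -0.27138441  0.21739882] [ 1.03019013 -0.61059595 -1.85914646]
wrist spill_dish [262.4, 113.4] 0.97 [ 0.403 -0.35   0.   ]
scene spill_dish [292.8, 298.3] 0.8 [ 0.409 -0.34  -0.   ]
```

View pics/c8.png

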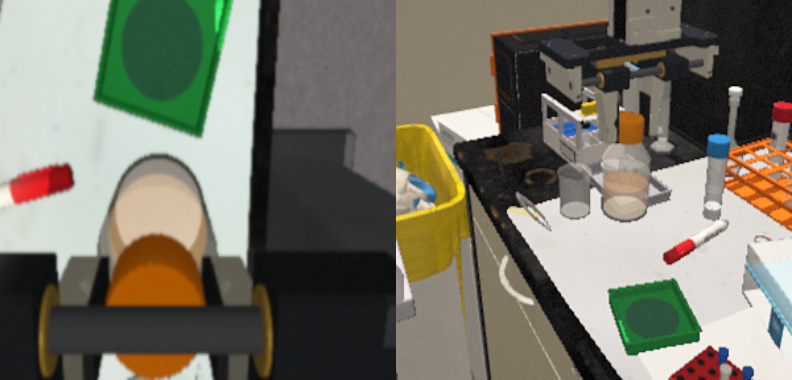

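The bottle hangs upright and the dish lies ahead. The estimates agree on about (0.407,-0.348), so I move on and lower.

Call:
{"fn": "apply_moves", "kwargs": {
  "commands": [
    [[-0.1,-0.7,0],0,1],
    [[-0.2,-2,0],0,1],
    [[-0.3,-3.5,0],0,1],
    [[-0.4,-5.2,0],0,1],
    [[-0.5,-6.6,0],0,1],
    [[-0.5,-7.4,0],0,1],
    [[-0.5,-7.7,0],0,1],
    [[-0.5,-7.7,-0.5],0,1],
    [[-0.5,-7.7,-2],0,1],
    [[-0.5,-7.7,-3.5],0,1],
    [[-0.5,-7.7,-5],0,1],
    [[-0.5,-7.7,-6.5],0,1],
    [[-0.5,-7.7,-7.5],0,1],
    [[-0.5,-7.7,-8.3],0,1],
    [[-0.5,-7.7,-8.9],0,1],
    [[-0.5,-7.7,-9.2],0,1],
    [[-0.5,-7.7,-9.4],0,1],
    [[-0.5,-7.7,-9.4],0,1]
  ]
}}

```text
clock: 32.2
tool_pos: [0.4072, -0.3489, 0.1236]
orientation: [-180.0, -0.0, -90.1]
force: [-0.6, 0.9, -1.8]
opening: 0.0386
gripper_force: 30.0
```

Call:
{"fn": "apply_moves", "kwargs": {
  "commands": [
    [[0,0,-0.1],0,1],
    [[0,0,-0.1],0,1],
    [[0,0,-0.1],0,1]
  ]
}}

```text
clock: 32.45
tool_pos: [0.4073, -0.349, 0.123]
orientation: [-180.0, -0.0, -90.1]
force: [0.2, 0.9, -1.4]
opening: 0.0385
gripper_force: 30.0
```

Call:
{"fn": "apply_moves", "kwargs": {
  "commands": [
    [[0,0,-0.1],0,1],
    [[0,0,-0.1],0,1],
    [[0,0,-0.1],0,0.5],
    [[0,0,-0.1],0,0.4],
    [[0,0,-0.1],0,0.3],
    [[0,0,-0.1],0,0.2],
    [[0,0,1],0,0.2],
    [[0,0,4],0,0.2],
    [[0,0,8],0,0.1],
    [[0,0,10],0,0],
    [[0.5,4,10],0,0],
    [[1,8,10],0,0],
    [[1.2,12,10],0,0],
    [[1.4,16,10],0,0],
    [[1.6,20,10],0,0],
    [[1.8,24,10],0,0],
    [[1.9,26.5,10],0,0],
    [[1.9,26.5,10],0,0],
    [[1.9,26.5,10],0,0]
  ]
}}

```text
clock: 34.03
tool_pos: [0.4262, -0.0825, 0.2228]
orientation: [-180.0, 0.0, -89.9]
force: [-0.5, -0.2, -0.9]
opening: 0.0874
gripper_force: 0.0
```

Run:
```python
from h import *
o=ctrl.get_obs(); print(o["tool_pos"],o["force"])
for c in ("wrist","top","scene"):
  q=ctrl.snapshot(c)
  for n in ("reagent_bottle","beaker"):
    for r in ctrl.spot_point(q,n)[:1]: print(c,n,r["at"],round(r["score"],2),at_z(q,r["at"],0.009 if n[0]=="r" else 0).round(3))
  if c!="top":
    exec(f"{c}=cv2.resize(q['img'][40:290,130:400,::-1] if c=='wrist' else q['img'][150:340,180:400,::-1],(396,380))")
cv2.imwrite("pics/c9.png",np.hstack([wrist,scene]))
```

```text
[ 0.42624895 -0.08254983  0.22277621] [-0.46239369 -0.19941247 -0.90671594]
wrist beaker [255.6, 177.5] 0.86 [ 0.426 -0.079  0.   ]
top reagent_bottle [354.6, 223.4] 0.63 [ 0.411 -0.349  0.009]
scene reagent_bottle [294.7, 297.8] 0.77 [ 0.407 -0.349  0.009]
scene beaker [235.3, 225.6] 0.76 [ 0.426 -0.078  0.   ]
```

View pics/c9.png

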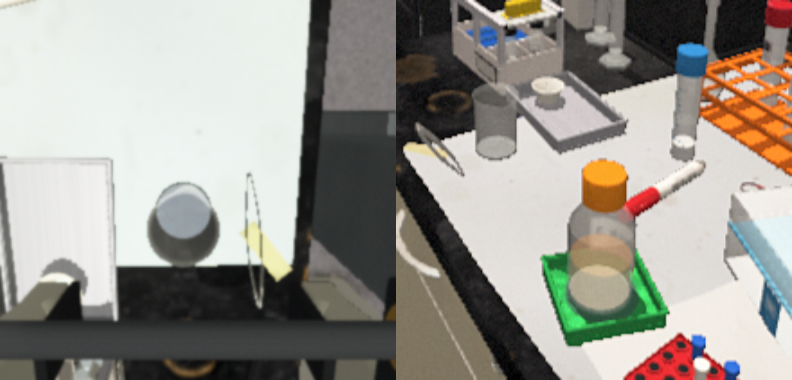

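The reagent bottle stands in the dish and the beaker is below the gripper at (185,215) in the left half. Grip it.

Call:
{"fn": "apply_moves", "kwargs": {
  "commands": [
    [[0,0.1,-3],0,0],
    [[0,0.1,-7],0,0],
    [[0,0.1,-11],0,0],
    [[0,0.1,-14],0,0],
    [[0,0.1,-16],0,0],
    [[0,0.1,-17.3],0,0],
    [[0,0.1,-17.8],0,0],
    [[0,0.1,-17.8],0,0.1],
    [[0,0.1,-17.8],0,0.2],
    [[0,0.1,-17.8],0,0.3],
    [[0,0.1,-17.8],0,0.4],
    [[0,0.1,-17.8],0,0.5],
    [[0,0.1,-17.8],0,1],
    [[0,0.1,-17.8],0,1],
    [[0,0.1,-17.8],0,1]
  ]
}}

```text
clock: 35.73
tool_pos: [0.4268, -0.0828, 0.0452]
orientation: [-179.9, 0.0, -90.0]
force: [0.0, -0.2, 5.5]
opening: 0.053
gripper_force: 30.0
```

Call:
{"fn": "apply_moves", "kwargs": {
  "commands": [
    [[0,0,1],0,1],
    [[0,0,3],0,1],
    [[0,0,5.5],0,1],
    [[0,0,7],0,1],
    [[0,0,8],0,1],
    [[1,0,8],0,1],
    [[3,0.1,8],0,1],
    [[5.5,0.2,8],0,1],
    [[8,0.4,8],0,1],
    [[10,0.6,8],0,1],
    [[11,0.6,8],0,1],
    [[11.5,0.6,8],0,1],
    [[11.5,0.6,8],0,1],
    [[11.5,0.6,8],0,1]
  ]
}}

```text
clock: 36.9
tool_pos: [0.5401, -0.077, 0.1238]
orientation: [179.9, -0.0, -90.1]
force: [0.2, 0.4, -0.9]
opening: 0.0531
gripper_force: 30.0
```

Run:
```python
from h import *
o=ctrl.get_obs(); print(o["tool_pos"],o["opening"])
for c in ("wrist","top","scene"):
  q=ctrl.snapshot(c)
  for n,z in (("wash_tray",0),("crucible",.003),("beaker",.08)):
    for r in ctrl.spot_point(q,n)[:1]: print(c,n,r["at"],round(r["score"],2),at_z(q,r["at"],z).round(3))
  if c!="top":
    exec(f"{c}=cv2.resize(q['img'][40:290,130:400,::-1] if c=='wrist' else q['img'][90:280,180:400,::-1],(396,380))")
cv2.imwrite("pics/c10.png",np.hstack([wrist,scene]))
```

```text
[ 0.54006007 -0.07702061  0.12383107] 0.05308013799726478
wrist beaker [255.8, 225.8] 0.8 [ 0.54  -0.076  0.08 ]
top wash_tray [238.5, 175.8] 0.92 [ 0.542 -0.054  0.   ]
top crucible [219.9, 178.3] 0.75 [ 0.536 -0.005  0.003]
top beaker [244.8, 169.6] 0.43 [ 0.543 -0.072  0.08 ]
scene wash_tray [268.9, 210.5] 0.76 [ 0.527 -0.051  0.   ]
scene crucible [262.6, 200.8] 0.59 [ 0.536 -0.005  0.003]
scene beaker [253.0, 185.5] 0.54 [ 0.48 -0.06  0.08]
```

View pics/c10.png

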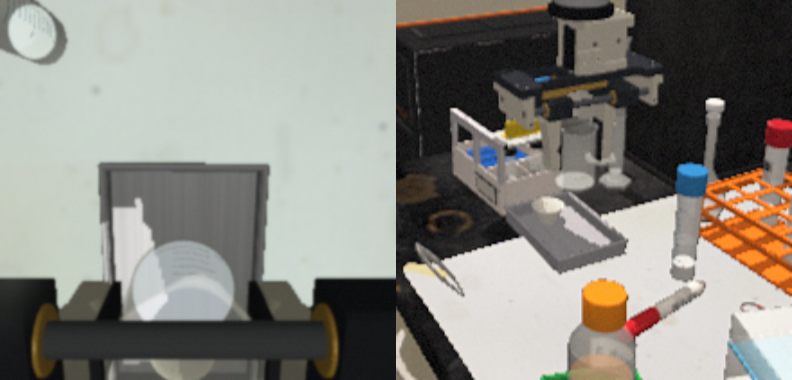

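The beaker is centred over the tray's free half. Lower it and release.

Call:
{"fn": "apply_moves", "kwargs": {
  "commands": [
    [[0.1,-0.1,-1],0,1],
    [[0.1,-0.1,-3],0,1],
    [[0.1,-0.1,-5],0,1],
    [[0.1,-0.1,-6.3],0,1],
    [[0.1,-0.1,-7],0,1],
    [[0.1,-0.1,-7.4],0,1],
    [[0.1,-0.1,-7.5],0,1],
    [[0.1,-0.1,-7.6],0,1],
    [[0.1,-0.1,-7.6],0,1],
    [[0.1,-0.1,-7.6],0,1]
  ]
}}

```text
clock: 38.33
tool_pos: [0.5426, -0.0778, 0.0493]
orientation: [-179.9, 0.0, -90.1]
force: [-1.1, 0.0, 0.7]
opening: 0.0525
gripper_force: 30.0
```

Call:
{"fn": "apply_moves", "kwargs": {
  "commands": [
    [[0,0,-0.1],0,1],
    [[0,0,-0.1],0,1],
    [[0,0,-0.1],0,0.3],
    [[0,0,-0.1],0,0.2],
    [[0,0,-0.1],0,0.1],
    [[0,0,-0.1],0,0.05],
    [[0,0,0],0,0.05],
    [[0,0,2],0,0.05],
    [[0,0,6],0,0.05],
    [[0,0,10],0,0.05],
    [[0,0,14],0,0.05],
    [[0,0,18],0,0.05],
    [[-4,0,20],0,0.05],
    [[-8,0,20],0,0.05],
    [[-12,0,20],0,0.05],
    [[-12,0,20],0,0.05],
    [[-12,0,20],0,0.05]
  ]
}}

```text
clock: 39.75
tool_pos: [0.4203, -0.078, 0.2495]
orientation: [-179.9, 0.1, -90.0]
force: [0.5, -0.3, -0.3]
opening: 0.0835
gripper_force: 0.0
```

Run:
```python
from h import *
N=dict(bottle_tan=.006,bottle_clear=.006,gate_bar=.105,carrier=0,reagent_bottle=0.009,spill_dish=0,beaker=.003,wash_tray=0,crucible=.003)
for c in ("wrist","top","scene"):
  q=ctrl.snapshot(c)
  for n,z in N.items():
    for r in ctrl.spot_point(q,n)[:1]: print(c,n,round(r["score"],2),at_z(q,r["at"],z).round(3))
  exec(f"{c}=q['img'][:,:,::-1]")
cv2.imwrite("pics/c11.png",np.hstack([cv2.resize(wrist[:260],(390,400)),cv2.resize(scene[80:340,130:400],(400,400))]))
```

```text
wrist bottle_clear 0.35 [0.519 0.071 0.006]
wrist gate_bar 0.94 [0.542 0.069 0.105]
wrist carrier 0.92 [0.537 0.118 0.   ]
wrist beaker 0.81 [ 0.545 -0.075  0.003]
wrist wash_tray 0.71 [ 0.54  -0.044 -0.   ]
wrist crucible 0.72 [ 0.548 -0.002  0.003]
top gate_bar 0.57 [0.545 0.072 0.105]
top reagent_bottle 0.79 [ 0.409 -0.353  0.009]
top spill_dish 0.96 [ 0.417 -0.359  0.   ]
scene bottle_tan 0.45 [0.541 0.063 0.006]
scene bottle_clear 0.53 [0.517 0.09  0.006]
scene gate_bar 0.73 [0.536 0.087 0.105]
scene carrier 0.59 [0.546 0.139 0.   ]
scene reagent_bottle 0.61 [ 0.409 -0.344  0.009]
scene spill_dish 0.85 [ 0.405 -0.339  0.   ]
scene beaker 0.63 [ 0.526 -0.089  0.003]
scene wash_tray 0.6 [ 0.543 -0.051  0.   ]
scene crucible 0.46 [0.546 0.005 0.003]
```

View pics/c11.png

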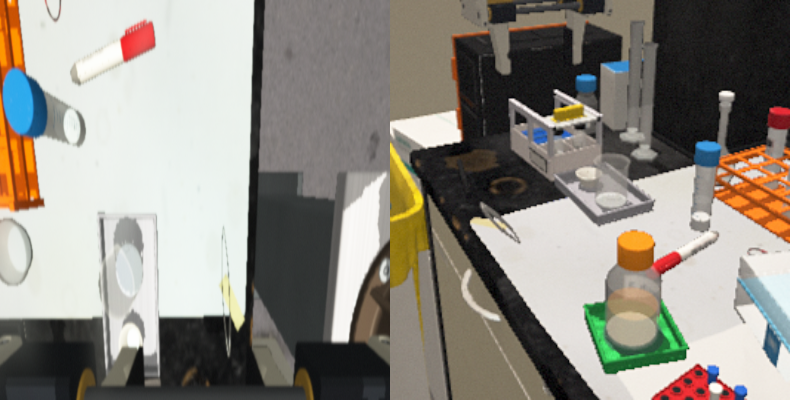

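The final views show the gate shut, with the bar at y of about 0.070. The reagent bottle is upright in the dish, and the beaker is upright in the tray beside an unmoved crucible. Handing in.

```bash
python3 -c "
from plant import ctrl; print(ctrl.close_job())"
```

```text
the job is handed in; nothing more can be done
None
```

The job is handed in at about 40 s of the 136 s allowed; the hand-in gave no verdict, but the cameras showed both sample bottles in the bays with the gate against its stop, the reagent bottle in the spill dish, and the beaker in the tray beside an apparently undisturbed crucible.

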